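# Trace the cake round and set the marking boom to its next mark

## Task

Take the stylus of the marking boom by its upright wooden knob and trace the curved line on the slab slowly (under 15 cm a second) as far as the straight ruled line, with the telescoping arm left locked at its short length. Then let go of the knob, squeeze the lock button on the grip block fully in, and with it kept squeezed draw the arm out along the ruled line until the stylus tip stands over the middle of the sliding cursor. The arm springs back if let go, so finish while holding it there with the button squeezed; leave the cursor where it is and the other things undisturbed.

Things in the scene. Friction and masses are not known exactly. Their poses are not given: they have to be found in the camera images.
- pivot (a point): Point on the boom's vertical pivot axis, on the top face of the fixed marble slab (370 x 250 mm, on feet, top at z = 45 mm). x axis along the straight ruled line (marks every 10 mm, 190 to 310 mm from the pivot), z up. The curved line is an arc of radius 190 mm about this axis, from the ruled line 0.9 rad to its -y side (the robot's side). The boom's hub here is 38 mm across, top at z = 120 mm.
- boom (a joint): Swing of the boom about the pivot, rad: 0 = along the ruled line, negative = on the curved line's side, counter-clockwise from above positive; starts between -0.75 and -0.5, range -0.9 to 0.25 (no stop at 0). It stays where it is left (friction about 0.3 N m).
- gauge_arm (a joint): How far the inner arm is drawn out of the boom's tube, m: 0 = short length, locked (about 1 mm of play); up to 0.105. A spring pulls it back, about 2 N at 0 and 4 N fully out.
- lock_button (a joint): Travel of the lock button into the grip block, m: 0 out, 0.006 fully in; springy, 2.4 N to start it and 6 N fully in. The arm is free to draw out from about 0.004.
- grip_block: Black block on the inner arm; origin at its centre, x outward along the boom, y across, z up; 30 x 28 x 30 mm (x, y, z). The steel lock button, 18 mm (x) by 20 mm (z), stands 7 mm out of the middle of its +y face. Pinch across y from above, a finger on the button, one on the plain face across from it; 35 mm wide, 29 mm with the button in (then +15 to -14 mm in y).
- grip_center (a point): Centre of the black grip block, 95 mm above the table and 147 mm from the pivot axis when the arm is short, between tube and stylus; it moves with the arm.
- stylus: Stylus on the outer end of the inner arm, 43 mm outward of the grip block's centre; origin at the tip of its pin. Above the pin an 18 mm wide arm end and on it a round upright wooden knob, 22 mm in diameter, up to 81 mm above the tip (134 mm above the table).
- stylus_knob (a point): Point on the wooden knob's axis at a good height to grip it, 120 mm above the table, right above the stylus tip; knob diameter 22 mm. x axis outward along the boom.
- stylus_tip (a point): Tip of the stylus pin, 53 mm above the table, 190 mm from the pivot axis at the short length.
- cursor_mark (a point): Middle of the sliding steel cursor that lies across the ruled line on the slab (bar 14 mm along the line, 60 mm across it, with two small studs on its ends, 3 mm high, studs 6 mm, lying on the slab, 5 mm below the stylus tip; this point is 48 mm above the table); 225 to 270 mm from the pivot axis. Stiff; not to be touched.
- cake_on_slab: Rice cake 51 x 52 x 35 mm on the slab's near corner, bystander; origin under its centre.
- timer_1: Round kitchen timer 72 x 72 x 48 mm, bystander.
- wood_stamp: Upright wooden stamp 36 x 36 x 74 mm, bystander.
- wood_mould: Wooden cake mould with handle, 72 x 195 x 30 mm, bystander.
- ring_cutter: Round steel cutter 64 mm across, 36 mm high, bystander.
- spoon_1: Measuring spoon 45 x 146 x 14 mm, bystander.

How it is judged:
By the outcome, as a careful person would: the job done as asked, in the order asked, and still so for the second after the job is handed in, while the arm keeps its last pose, push and grip.
It also fails if it takes over 48 s, if anything falls off the work surface, if the arm or the gripper's body presses on something with over 40 N, if the wrist force passes 120 N, or if a joint passes its speed limit or range.

## Robot

A 6-joint arm with a two-finger parallel gripper is mounted at the origin on a cart in front of the work surface, level with it; the furniture and walls round the work are solid. World frame = base frame: x ahead of the robot, y to its left, z up, the work surface at z = 0. Lengths are in m, angles in rad, forces in N, time in s.
With the tool pointing down it reaches from about 0.35 to 0.975 m from the base axis. Payload 4.9 kg.
Tool frame: the origin (TCP) lies midway between the tips of the shut fingers; the grasp point (between the pads) lies 19 mm behind it (manip.pinch_z is the distance from the TCP to the grasp point, in m); z points along the fingers, y is the direction in which the jaws open and shut (so a half turn about z gives the same grasp; the last joint's range is limited). The gripper opens to 85 mm and grips with 20 to 120 N. Pads are 22 mm wide; open, the fingers measure 114 mm over their backs; the gripper's body (76 mm by 85 mm) begins 54 mm behind the grasp point. The pads swing forward as they close: fully open they stand 13 mm farther back than shut.
Start: joints at [0.998, 0.053, 1.613, -0, 1.476, -0.119], TCP at [0.274, 0.562, 0.231] pointing down, gripper open.
Joint ranges: [-3.01, 3.01], [-1.01, 2.22], [0.06, 2.58], [-1.02, 4.17], [0.09, 2.62], [-3.14, 3.14]. Speed limits (rad/s): [2.57, 2.57, 3.14, 3.14, 3.14, 3.14].

## Interface

Orientations are given as a unit quaternion [w, x, y, z].
In Python, from plant import manip gives the robot as it stands.
- The arm moves only by the tool drive_tool, never from a script. Its argument "commands" is text: rows parted by semicolons, each of 5 numbers parted by spaces: the finger opening in mm, from 0 to 85.4, then the shift along the tool's x, y, z in units of 30 mm (1.0 is 30 mm), then the turn about the tool's z in degrees. A call has exactly 8 rows; each row shifts and turns the commanded pose from where the row before left it, along the tool's axes as they then stand; what a row does not reach is not made up. A row lasts 1/8 s, in which the tool goes at most 62.5 mm and 10.7 degrees, less where a joint would pass 70% of its speed; a pose out of reach is approached as far as the arm can. A call is refused whole if a number of a shift passes 1 or a number of a turn 10.7, either way. A call with a gripper value outside its range is refused whole. The fingers move at their own pace and stop on an object; the grip force is fixed at half the most. Time passes only in rows, so rows that do not move let the fingers close, or fill a call up. It gives the time, the measured TCP pose, the force and the opening at its end, in the units of the state.
- manip.state(): the state, without advancing time (a new reading comes with each control period).
- manip.grab_frame(name): name is "side" or "top"; returns the picture (480x640x3 uint8, red, green, blue); there is no depth.
- manip.camera_params(name): a dict with "fx", "fy", "cx", "cy" (pixels), "distortion" ([k1, k2, p1, p2, k3] as OpenCV has them; the pictures are not rectified), "xyz" and "orientation" of the camera in the world. Camera axes: x right, y down, z forward; pixel columns grow to the right and rows downward; lengths in m; the calibration is good to about 2 mm. A picture is of the moment at which its call begins. camera_params takes no time and is no camera call.
- manip.job_done(): hands the job in, once; it reports no verdict.
The state is a dict: "time": time; "joint_pos": joint angles; "joint_vel": joint speeds; "joint_efforts": joint torques, N m; "tool_pos": TCP position; "tool_rot": TCP orientation; "contact_force": force on the tool from outside, world axes, zero at the start; "ft_torque": the same for the moment, N m; "gripper_width": opening from 0.0 (shut) to 1.0 (fully open).
Only numpy, scipy, OpenCV 4.12 (cv2) and the standard library are available. Lean on these libraries where they do the work, as an engineer would, in place of code of your own. Each camera call takes 0.05 s, during which the arm holds its last target. There are 200 camera calls.

## Working session

There is one attempt and no reset: what is moved stays moved. The work goes in short steps, Python scripts to look and compute and a tool call to move; the robot and the scene stay as the last step left them, time stands still between calls to the robot, and variables do not carry over. Pictures are saved under pics/ and viewed, about 8 in all and at most 12, crops included, and the job is handed in when it is done.

Besides the shell and the picture viewer there is one more tool, called after "Request:" as name(argument=value, ...) on one line, values as JSON. drive_tool: Moves the arm, as the interface text tells. Its arguments: {"type":"object","properties":{"commands":{"type":"string"}},"required":["commands"]}

```bash
mkdir -p pics
python3 - <<'E'
from plant import manip
import cv2
for n in("top","side"):
    cv2.imwrite(f"pics/{n}0.png",manip.grab_frame(n)[:,:,::-1]); print(n,manip.camera_params(n))
print(manip.state(),manip.pinch_z)
E
```

```text
top {'fx': 551.0673030205447, 'fy': 551.0673030205447, 'cx': 320.20539211371056, 'cy': 232.7778040386345, 'distortion': array([-0.00414358,  0.        ,  0.        ,  0.        ,  0.        ]), 'xyz': array([0.16292071, 0.12278725, 1.82262838]), 'orientation': array([ 0.07278333, -0.69297798,  0.71322317, -0.07613687])}
side {'fx': 537.3880376231082, 'fy': 537.3880376231082, 'cx': 318.8477662611681, 'cy': 238.688544943804, 'distortion': array([0.0025809, 0.       , 0.       , 0.       , 0.       ]), 'xyz': array([0.40631559, 1.47737462, 0.92913263]), 'orientation': array([ 0.01952997, -0.04801998,  0.86810587, -0.49366473])}
{'time': 0.1, 'joint_pos': array([ 9.98029493e-01,  5.33095536e-02,  1.61414456e+00, -1.84456032e-05,
        1.47599587e+00, -1.18978628e-01]), 'joint_vel': array([-9.11002707e-04, -8.77022928e-04, -3.15603501e-03, -8.35126327e-05,
        6.13097752e-04,  4.22929841e-05]), 'joint_efforts': array([ 2.44225760e-05, -3.94902277e+01, -3.71362638e+01, -1.41340347e-04,
        3.88339511e-03,  8.86862296e-06]), 'tool_pos': array([0.27367124, 0.56127723, 0.2301816 ]), 'tool_rot': array([-3.06196693e-04,  2.24951365e-01,  9.74369550e-01, -8.76780609e-04]), 'contact_force': array([ 0.19358226,  0.46902434, -0.10790113]), 'ft_torque': array([ 0.03131154,  0.02023054, -0.0069803 ]), 'gripper_width': 0.9965981235577986} 0.0187
```

View pics/top0.png

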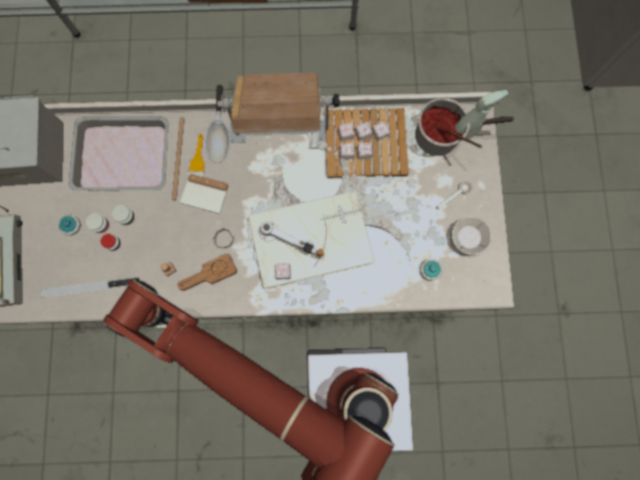

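View pics/side0.png

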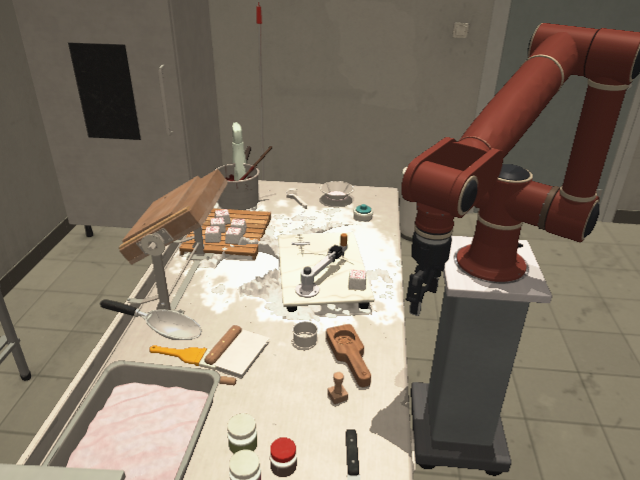

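The top view shows the slab at about (250–370, 200–285), the hub near (265,230), the knob near (320,253) and the cursor near (342,213). I'll enlarge both views.

Run:
```python
import cv2
a=cv2.imread("pics/top0.png")[185:295,240:385]; b=cv2.imread("pics/side0.png")[220:315,270:390]
cv2.imwrite("pics/top0c.png",cv2.resize(a,None,fx=5.5,fy=5.4545,interpolation=cv2.INTER_CUBIC)[:600])
cv2.imwrite("pics/side0c.png",cv2.resize(b,None,fx=6,fy=6,interpolation=cv2.INTER_CUBIC))
```

```text
(no output)
```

View pics/top0c.png

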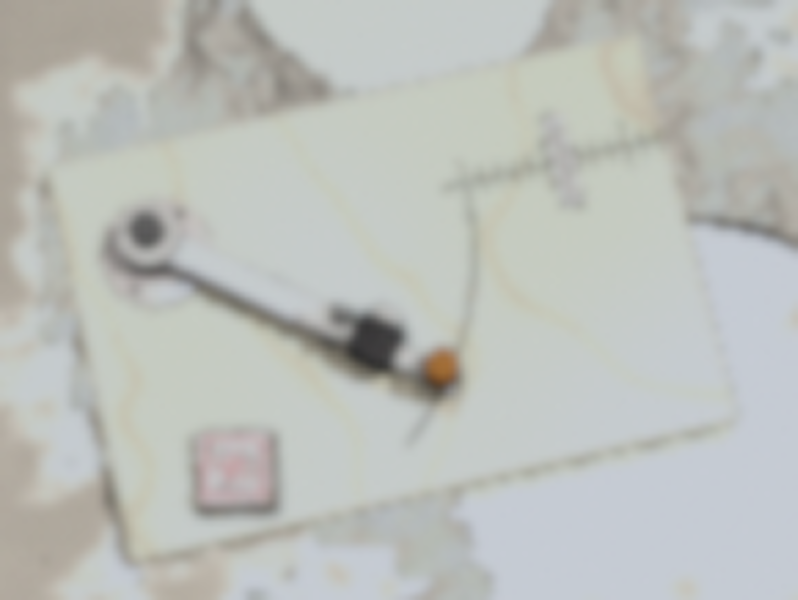

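View pics/side0c.png

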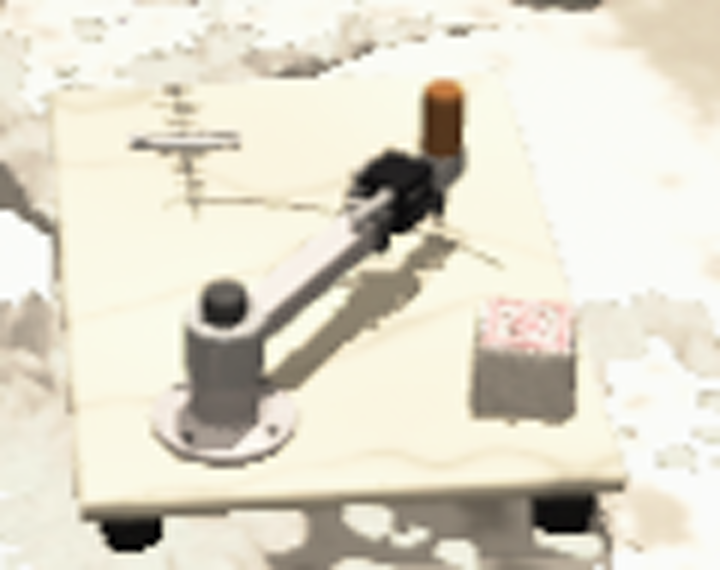

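Enlarged top-crop readings:
- knob (442,364), hub (147,236), cursor (562,160)
- ruled line (445,187)–(660,140), arc end (408,445)

Enlarged side-crop readings:
- knob top (444,90), base plate (226,425), cursor (186,142)
- arc junction (193,200), arc end (500,265)

I'll fit the pivot pose, cursor distance and boom angle jointly from both cameras.

```bash
cat > h.py <<'E'
import numpy as np,cv2
from plant import manip
from scipy.spatial.transform import Rotation as R
from scipy.optimize import least_squares
C={n:manip.camera_params(n) for n in("top","side")}
def proj(n,P):
    c=C[n];r=R.from_quat(np.roll(c["orientation"],-1)).as_matrix().T
    K=np.array([[c["fx"],0,c["cx"]],[0,c["fy"],c["cy"]],[0,0,1]])
    return cv2.projectPoints(np.atleast_2d(P).astype(float),cv2.Rodrigues(r)[0],-r@c["xyz"],K,c["distortion"])[0][:,0]
def pol(p,r,a,z): return [p[0]+r*np.cos(p[2]+a),p[1]+r*np.sin(p[2]+a),z]
E
cat > fit.py <<'E'
from h import *
T=lambda U,V:(240+(U+.5)/5.5-.5,185+(V+.5)/5.4545-.5)
S=lambda U,V:(270+(U+.5)/6-.5,220+(V+.5)/6-.5)
# p: x,y,th,cursor r,boom
obs=[("top",T(442,364),lambda p:pol(p,.19,p[4],.134),1),("top",T(147,236),lambda p:pol(p,0,0,.12),1),
("top",T(562,161),lambda p:pol(p,p[3],0,.048),1),("top",T(469,182),lambda p:pol(p,.19,0,.045),1),("top",T(408,446),lambda p:pol(p,.19,-.9,.045),1),
("top",T(156,252),lambda p:pol(p,0,0,.05),.5),
("side",S(444,88),lambda p:pol(p,.19,p[4],.134),1),("side",S(226,425),lambda p:pol(p,0,0,.05),1),
("side",S(186,142),lambda p:pol(p,p[3],0,.048),1),("side",S(193,200),lambda p:pol(p,.19,0,.045),1),("side",S(500,265),lambda p:pol(p,.19,-.9,.045),1)]
f=lambda p:np.concatenate([w*(proj(n,g(p))[0]-o) for n,o,g,w in obs])
best=min((least_squares(f,[.55,.2,t,.25,-.6],loss="soft_l1") for t in(-3,-1.5,0,1.5)),key=lambda s:s.cost)
print(best.cost,best.x.round(4)); print(f(best.x).reshape(-1,2).round(2))
np.save("p.npy",best.x); p=best.x
for k,q in dict(pivot=pol(p,0,0,.045),knob=pol(p,.19,p[4],.12),corner=pol(p,.19,0,.12),grip0=pol(p,.147,0,.095),curs=pol(p,p[3],0,.048)).items(): print(k,np.round(q,4))
print(np.degrees(p[2]),np.degrees(p[2]+p[4]))
E
python3 fit.py
python3 - <<'E'
from plant import manip
from scipy.spatial.transform import Rotation as R
import numpy as np
print(R.from_quat(np.roll(manip.state()["tool_rot"],-1)).as_matrix().round(3))
E
```

```text
3.2540052744781827 [ 0.5508  0.2799 -1.3579  0.249  -0.6885]
[[ 0.31  0.51]
 [-0.18 -0.79]
 [-0.33  0.21]
 [-0.7   0.71]
 [-0.02  0.61]
 [ 0.09  0.47]
 [-0.14 -0.58]
 [-0.22 -1.95]
 [-0.73 -0.67]
 [-0.36  0.43]
 [ 0.17  0.07]]
pivot [0.5508 0.2799 0.045 ]
knob [0.4638 0.111  0.12  ]
corner [0.591  0.0942 0.12  ]
grip0 [0.5819 0.1363 0.095 ]
curs [0.6035 0.0365 0.048 ]
-77.79970414631451 -117.24772194424685
[[-0.899  0.438 -0.001]
 [ 0.438  0.899 -0.002]
 [ 0.    -0.002 -1.   ]]
```

```bash
cat >> h.py <<'E'
def pose():
    s=manip.state();m=R.from_quat(np.roll(s["tool_rot"],-1)).as_matrix()
    return s["tool_pos"],np.degrees(np.arctan2(m[1,0],m[0,0])),s
def plan(pos,yaw,tgts,turn,mm):
    "tgts: list of (xyz, yaw) per row; prints rows"
    out=[]
    for t,ty in tgts:
        a=np.radians(yaw);d=np.subtract(t,pos)/.03
        out.append((mm,d@[np.cos(a),np.sin(a),0],d@[np.sin(a),-np.cos(a),0],-d[2],yaw-ty)); pos,yaw=t,ty
    for i,o in enumerate(out): print(("\n" if i%8==0 else "")+"%g %.3f %.3f %.3f %.2f"%o,end="; ")
    print()
E
python3 - <<'E'
from h import *
pos,yaw,s=pose();p=np.load("p.npy")
k=np.array(pol(p,.19,p[4],.12));k[2]=.18
ey=62.75
t=[(pos+(k-pos)*(i+1)/20,max(ey,yaw-(i+1)*6)) for i in range(20)]
t+=[(k-[0,0,.079*(i+1)/4],ey) for i in range(4)]
plan(pos,yaw,t,0,85)
E
```

```text
85 -0.614 -0.536 0.084 6.00; 85 -0.666 -0.468 0.084 6.00; 85 -0.712 -0.396 0.084 6.00; 85 -0.749 -0.320 0.084 6.00; 85 -0.779 -0.240 0.084 6.00; 85 -0.799 -0.157 0.084 6.00; 85 -0.811 -0.072 0.084 6.00; 85 -0.815 0.013 0.084 6.00; 
85 -0.809 0.098 0.084 6.00; 85 -0.794 0.182 0.084 6.00; 85 -0.771 0.264 0.084 6.00; 85 -0.739 0.343 0.084 6.00; 85 -0.699 0.418 0.084 6.00; 85 -0.651 0.489 0.084 6.00; 85 -0.597 0.554 0.084 6.00; 85 -0.536 0.614 0.084 1.25; 
85 -0.522 0.625 0.084 0.00; 85 -0.522 0.625 0.084 0.00; 85 -0.522 0.625 0.084 0.00; 85 -0.522 0.625 0.084 0.00; 85 -0.000 0.000 0.658 0.00; 85 0.000 0.000 0.658 0.00; 85 0.000 0.000 0.658 0.00; 85 0.000 0.000 0.658 0.00;
```

Request:
drive_tool(commands="85 -0.61 -0.54 0.08 6; 85 -0.67 -0.47 0.08 6; 85 -0.71 -0.4 0.08 6; 85 -0.75 -0.32 0.08 6; 85 -0.78 -0.24 0.08 6; 85 -0.8 -0.16 0.08 6; 85 -0.81 -0.07 0.08 6; 85 -0.81 0.01 0.08 6")

```text
time: 1.1
tool_pos: [0.3497, 0.3805, 0.2115]
tool_rot: [-0.0, 0.603, 0.798, -0.0]
contact_force: [0.0, 0.8, 0.3]
gripper_width: 0.993
```

Request:
drive_tool(commands="85 -0.81 0.1 0.08 6; 85 -0.79 0.18 0.08 6; 85 -0.77 0.26 0.08 6; 85 -0.74 0.34 0.08 6; 85 -0.7 0.42 0.08 6; 85 -0.65 0.49 0.08 6; 85 -0.6 0.55 0.08 6; 85 -0.54 0.61 0.08 1.25")

```text
time: 2.1
tool_pos: [0.4252, 0.2004, 0.1923]
tool_rot: [-0.0, 0.854, 0.52, -0.0]
contact_force: [-0.4, 0.2, 0.9]
gripper_width: 0.993
```

Run:
```python
from h import *
pos,yaw,s=pose();p=np.load("p.npy");print(pos,yaw,s["time"],s["contact_force"])
k=np.array(pol(p,.19,p[4],.12));k[2]=.16;ey=62.75
plan(pos,yaw,[(pos+(k-pos)*min(1,(i+1)/6),ey) for i in range(8)],0,85)
cv2.imwrite("pics/top1.png",manip.grab_frame("top")[:,:,::-1])
```

```text
[0.42522706 0.20044418 0.19231113] 62.68415332704175 2.1 [-0.42043417  0.19676882  0.92012405]

85 -0.343 0.419 0.180 -0.07; 85 -0.343 0.418 0.180 0.00; 85 -0.343 0.418 0.180 0.00; 85 -0.343 0.418 0.180 0.00; 85 -0.343 0.418 0.180 0.00; 85 -0.343 0.418 0.180 0.00; 85 0.000 0.000 -0.000 0.00; 85 0.000 0.000 -0.000 0.00;
```

Request:
drive_tool(commands="85 -0.34 0.42 0.18 0; 85 -0.34 0.42 0.18 0; 85 -0.34 0.42 0.18 0; 85 -0.34 0.42 0.18 0; 85 -0.34 0.42 0.18 0; 85 -0.34 0.42 0.18 0; 85 0 0 0 0; 85 0 0 0 0")

```text
time: 3.15
tool_pos: [0.4646, 0.1123, 0.1606]
tool_rot: [-0.0, 0.854, 0.521, 0.0]
contact_force: [-0.5, 1.0, 0.4]
gripper_width: 0.996
```

Run:
```python
from h import *
pos,yaw,s=pose();p=np.load("p.npy");print(pos,yaw,pol(p,.19,p[4],.12))
a=manip.grab_frame("side")[200:290,300:410,::-1];b=manip.grab_frame("top")[190:290,270:370,::-1]
A=cv2.resize(a,(440,360),interpolation=2);B=cv2.resize(b,(360,360),interpolation=2)
cv2.imwrite("pics/c2.png",np.hstack([A,B]))
```

```text
[0.46457307 0.11233568 0.16059996] 62.74101651097255 [np.float64(0.4638298439221655), np.float64(0.11101707516487974), 0.12]
```

View pics/c2.png

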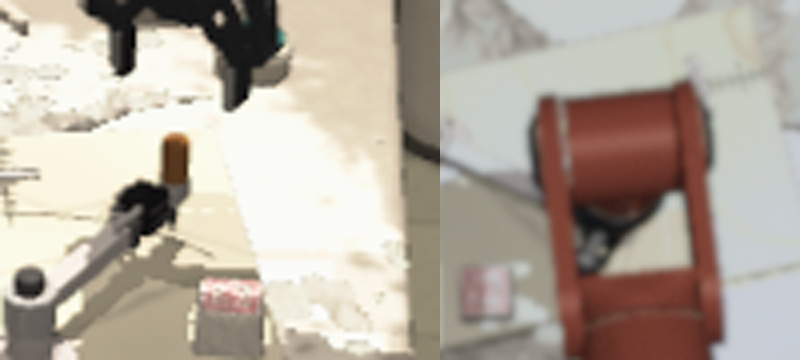

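Side view: the fingertips at (122,70) and (233,105) straddle the knob at (175,135), well centred. I'll go down and grip.

Request:
drive_tool(commands="85 -0.05 0 0.33 0; 85 0 0 0.33 0; 85 0 0 0.33 0; 85 0 0 0.33 0; 85 0 0 0.33 0; 85 0 0 0.33 0; 85 0 0 0 0; 60 0 0 0 0")

```text
time: 4.25
tool_pos: [0.4641, 0.111, 0.1014]
tool_rot: [0.0, 0.854, 0.521, 0.0]
contact_force: [0.3, 0.0, 0.1]
gripper_width: 0.812
```

Request:
drive_tool(commands="40 0 0 0 0; 30 0 0 0 0; 26 0 0 0 0; 24 0 0 0 0; 22 0 0 0 0; 20 0 0 0 0; 18 0 0 0 0; 18 0 0 0 0")

```text
time: 5.25
tool_pos: [0.464, 0.1108, 0.1014]
tool_rot: [0.0, 0.854, 0.521, 0.0]
contact_force: [-0.2, -0.8, 3.1]
gripper_width: 0.242
```

Run:
```python
from h import *
pos,yaw,s=pose();p=np.load("p.npy");print(pos,yaw,s["gripper_width"]*85.4,s["contact_force"],s["ft_torque"])
d=pos[:2]-p[:2];print(np.hypot(*d),np.degrees(np.arctan2(d[1],d[0])-p[2]))
cv2.imwrite("pics/s3.png",cv2.resize(manip.grab_frame("side")[200:290,300:410,::-1],(660,540),interpolation=2))
```

```text
[0.46402687 0.11083396 0.10138771] 62.74994912927827 20.649917539494368 [-0.17927454 -0.79833065  3.1105298 ] [-0.19158662  0.01277437  0.02666805]
0.19007277113079282 -39.369944050432785
```

View pics/s3.png

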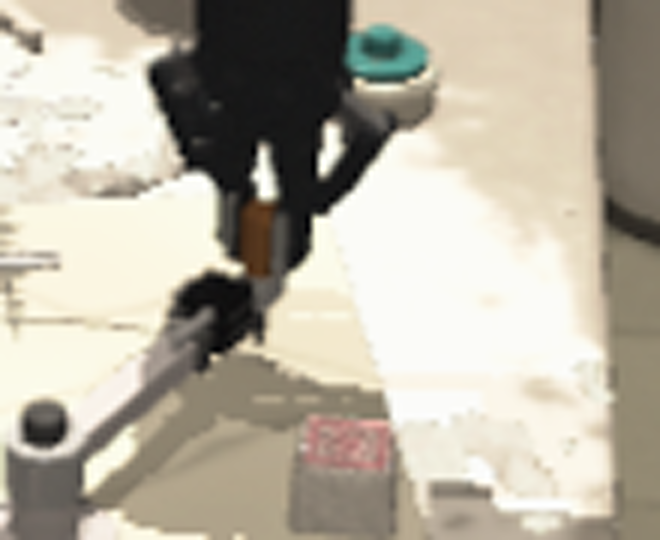

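Gripped: knob between the pads, low force, measured radius 190.1 mm and angle −39.4°. Now I'll trace slowly, at about 33 mm/s.

Request:
drive_tool(commands="18 0.0015 0.136 0 -1.23; 18 0.0015 0.136 0 -1.23; 18 0.0015 0.136 0 -1.23; 18 0.0015 0.136 0 -1.23; 18 0.0015 0.136 0 -1.23; 18 0.0015 0.136 0 -1.23; 18 0.0015 0.136 0 -1.23; 18 0.0015 0.136 0 -1.23")

```text
time: 6.3
tool_pos: [0.4944, 0.0982, 0.1013]
tool_rot: [0.0, 0.806, 0.593, -0.0]
contact_force: [-2.2, -1.3, 4.5]
gripper_width: 0.235
```

```bash
cat > q.py <<'E'
from h import *
pos,yaw,s=pose();p=np.load("p.npy");f=s["contact_force"]
d=pos[:2]-p[:2];print("r %.4f ang %.2f yawrel %.2f z %.4f w %.1f t %.2f"%(np.hypot(*d),np.degrees(np.arctan2(d[1],d[0])-p[2]),yaw-180-np.degrees(p[2]),pos[2],s["gripper_width"]*85.4,s["time"]))
a=np.radians(yaw);print("f tool",f@[np.cos(a),np.sin(a),0],f@[np.sin(a),-np.cos(a),0],-f[2],s["ft_torque"].round(2))
E
python3 q.py
```

```text
r 0.1903 ang -29.45 yawrel -29.53 z 0.1013 w 20.1 t 6.30
f tool -1.8793101416024929 -1.72313832084596 -4.505072919588825 [-0.28  0.33 -0.07]
```

Request:
drive_tool(commands="18 0.0015 0.136 0 -1.23; 18 0.0015 0.136 0 -1.23; 18 0.0015 0.136 0 -1.23; 18 0.0015 0.136 0 -1.23; 18 0.0015 0.136 0 -1.23; 18 0.0015 0.136 0 -1.23; 18 0.0015 0.136 0 -1.23; 18 0.0015 0.136 0 -1.23")

```text
time: 7.3
tool_pos: [0.5263, 0.091, 0.1014]
tool_rot: [0.0, 0.752, 0.659, -0.0]
contact_force: [-2.3, -1.1, 5.1]
gripper_width: 0.236
```

Request:
drive_tool(commands="18 0.0015 0.136 0 -1.23; 18 0.0015 0.136 0 -1.23; 18 0.0015 0.136 0 -1.23; 18 0.0015 0.136 0 -1.23; 18 0.0015 0.136 0 -1.23; 18 0.0015 0.136 0 -1.23; 18 0.0015 0.136 0 -1.23; 18 0.0015 0.136 0 -1.23")

```text
time: 8.3
tool_pos: [0.559, 0.0894, 0.1014]
tool_rot: [0.001, 0.692, 0.721, -0.0]
contact_force: [-1.1, -3.3, 4.5]
gripper_width: 0.235
```

```bash
python3 q.py
```

```text
r 0.1908 ang -9.73 yawrel -9.85 z 0.1014 w 20.0 t 8.30
f tool -3.239873144185709 -1.1988946058748107 -4.455722095523975 [-0.45  0.29 -0.12]
```

Request:
drive_tool(commands="18 0.0015 0.136 0 -1.23; 18 0.0015 0.136 0 -1.23; 18 0.0015 0.136 0 -1.23; 18 0.0015 0.136 0 -1.23; 18 0.0015 0.136 0 -1.23; 18 0.0015 0.136 0 -1.23; 18 0.0015 0.136 0 -1.23; 18 0 0 0 0")

```text
time: 9.3
tool_pos: [0.5879, 0.0927, 0.1014]
tool_rot: [0.001, 0.637, 0.771, 0.0]
contact_force: [1.7, -4.7, 2.7]
gripper_width: 0.242
```

```bash
python3 q.py
python3 - <<'E'
from h import *
a=manip.grab_frame("side")[215:300,290:390,::-1];b=manip.grab_frame("top")[190:290,270:370,::-1]
cv2.imwrite("pics/s4.png",cv2.resize(a,(700,595),interpolation=2));cv2.imwrite("pics/t4.png",b)
E
```

```text
r 0.1909 ang -1.01 yawrel -1.30 z 0.1014 w 20.7 t 9.30
f tool -4.9798794874582155 0.7782117125635512 -2.738164394285997 [-0.81 -0.21  0.09]
```

View pics/s4.png

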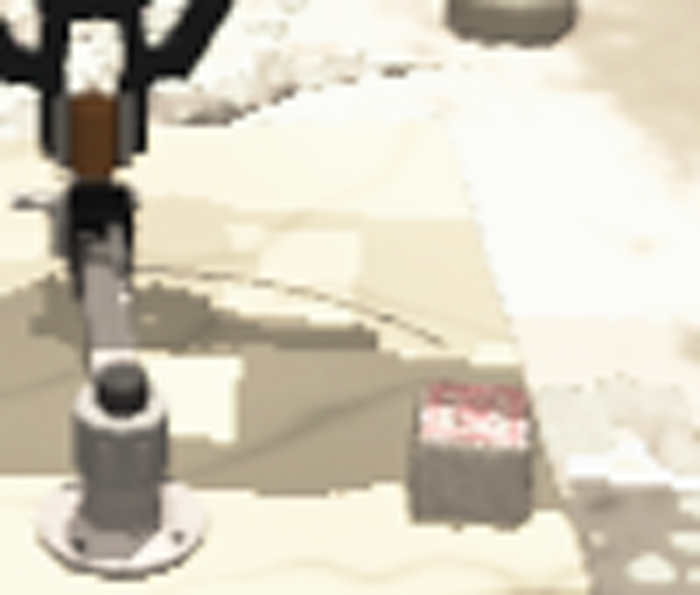

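Side view: the boom now points nearly straight away along the ruled line, with the knob still in the grip. I'll refine the ruled line and cursor from an enlarged view of the first frames, and the pivot from the traced circle.

Run:
```python
import cv2,numpy as np
a=cv2.imread("pics/top0.png")[200:225,315:365]; b=cv2.imread("pics/side0.png")[230:260,285:318]
A=cv2.resize(a,(800,400)[:2],fx=0,fy=0,interpolation=cv2.INTER_CUBIC)
cv2.imwrite("pics/l.png",np.hstack([cv2.resize(a,(450,225),interpolation=2)*0+cv2.resize(a,(450,225),interpolation=2)]))
A=cv2.resize(a,(500,250),interpolation=2);B=cv2.resize(b,(297,270),interpolation=2)
o=np.zeros((600,800,3),np.uint8);o[:320,:640]=cv2.resize(a,(640,320),interpolation=2)[:320];o[330:600,:297]=B
cv2.imwrite("pics/l.png",o)
```

```text
(no output)
```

View pics/l.png

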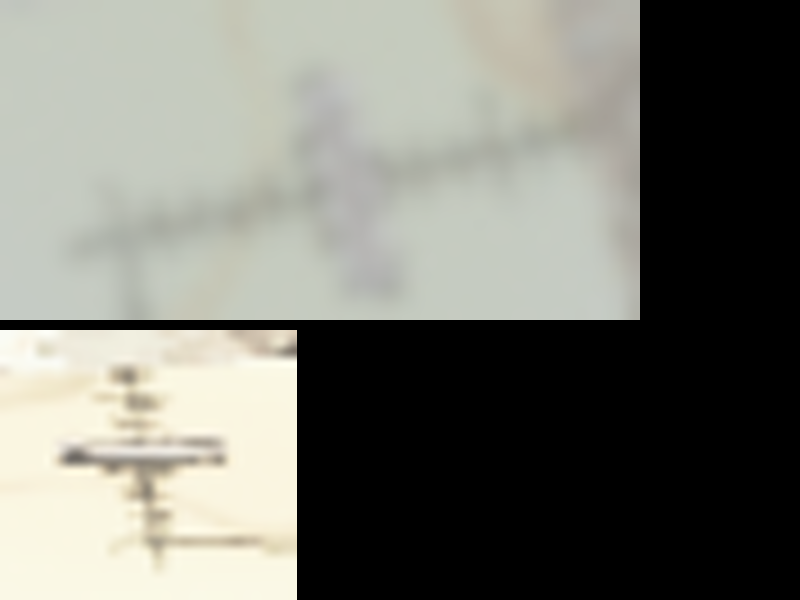

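```bash
cat > fit2.py <<'E'
from h import *
T=lambda U,V:(240+(U+.5)/5.5-.5,185+(V+.5)/5.4545-.5)
S=lambda U,V:(270+(U+.5)/6-.5,220+(V+.5)/6-.5)
T2=lambda U,V:(315+(U+.5)/12.8-.5,200+(V+.5)/12.8-.5)
S2=lambda U,V:(285+(U+.5)/9-.5,230+(V+.5-330)/9-.5)
tcp=np.array([[.4640,.1108],[.4944,.0982],[.5263,.0910],[.5590,.0894],[.5879,.0927]])
# p: x,y,th,cursor r,boom, cam offsets (top xyz, side xyz)
obs=[("top",T(442,364),lambda p:pol(p,.19,p[4],.134),1),("top",T(147,236),lambda p:pol(p,0,0,.12),.5),
("top",T2(347,180),lambda p:pol(p,p[3],0,.048),1),("top",T2(120,232),lambda p:pol(p,.19,0,.045),1),("top",T2(500,148),lambda p:pol(p,.29,0,.045),1),("top",T(408,446),lambda p:pol(p,.19,-.9,.045),.7),
("side",S(444,88),lambda p:pol(p,.19,p[4],.134),1),
("side",S2(143,453),lambda p:pol(p,p[3],0,.048),1),("side",S2(157,540),lambda p:pol(p,.19,0,.045),1),("side",S(500,265),lambda p:pol(p,.19,-.9,.045),.7)]
def f(p):
    off=dict(top=p[5:8],side=p[8:11])
    r=[w*(proj(n,np.array(g(p))+off[n])[0]-o)/.4 for n,o,g,w in obs]
    r.append((np.hypot(*(tcp-p[:2]).T)-.19)/.0004); r.append(p[5:]/.0015)
    r.append((tcp[0]-pol(p,.19,p[4],0)[:2])/.001)
    return np.concatenate(r)
s=least_squares(f,list(np.load("p.npy"))[:5]+[0]*6);p=s.x
print(s.cost,p.round(4),np.sqrt(np.diag(np.linalg.inv(s.jac.T@s.jac)))[:5].round(4));print((f(p)[:20].reshape(-1,2)*.4).round(2),f(p)[20:25]*.4)
np.save("p.npy",p)
E
python3 fit2.py; python3 q.py
```

```text
7.421232568605847 [ 5.5180e-01  2.7930e-01 -1.3598e+00  2.4860e-01 -6.9140e-01  1.2000e-03
  4.0000e-04  4.0000e-04 -1.3000e-03 -0.0000e+00 -8.0000e-04] [0.0007 0.0002 0.0042 0.0013 0.0045]
[[ 0.23  0.04]
 [-0.06 -0.76]
 [-0.24  0.19]
 [ 0.33  0.42]
 [-0.17  0.05]
 [-0.03 -0.01]
 [ 0.22 -0.37]
 [-0.32 -0.47]
 [-0.38  0.56]
 [ 0.24  0.16]] [ 0.00719402 -0.02587029  0.00518493  0.01436907  0.03085502]
r 0.1901 ang -1.18 yawrel -1.20 z 0.1014 w 19.9 t 9.40
f tool -4.961294848830592 1.5639839310808297 -3.3128011282936463 [-0.82 -0.27  0.04]
```

Request:
drive_tool(commands="18 0.0008 0.066 0 -0.6; 18 0.0008 0.064 0 -0.6; 18 0 0 0 0; 18 0 0 0 0; 24 0 0 0 0; 40 0 0 0 0; 85 0 0 0 0; 85 0 0 0 0")

```text
time: 10.4
tool_pos: [0.5903, 0.0944, 0.1008]
tool_rot: [-0.0, 0.629, 0.778, -0.0]
contact_force: [0.0, 0.1, -0.8]
gripper_width: 0.876
```

```bash
python3 q.py
python3 - <<'E'
from h import *
pos,yaw,s=pose();p=np.load("p.npy");g=np.array(pol(p,.147,0,.076));ey=180+np.degrees(p[2])
u=.0005*np.array([np.cos(np.radians(ey)-np.pi/2),np.sin(np.radians(ey)-np.pi/2),0]);g=g+u
m=g*1;m[2]=pos[2]
plan(pos,yaw,[(pos+(m-pos)*(i+1)/4,ey) for i in range(4)]+[(m+(g-m)*min(1,(i+1)/3),ey) for i in range(4)],0,85)
E
```

```text
r 0.1889 ang -0.34 yawrel 0.00 z 0.1008 w 74.8 t 10.40
f tool 0.10314857029241066 0.05457723371189635 0.7705068125436054 [ 0.02  0.05 -0.05]

85 0.349 0.014 -0.000 0.00; 85 0.349 0.014 -0.000 0.00; 85 0.349 0.014 -0.000 0.00; 85 0.349 0.014 -0.000 0.00; 85 0.000 0.000 0.275 0.00; 85 0.000 0.000 0.275 0.00; 85 0.000 0.000 0.275 0.00; 85 0.000 0.000 -0.000 0.00;
```

Request:
drive_tool(commands="85 0.35 0.014 0 0; 85 0.35 0.014 0 0; 85 0.35 0.014 0 0; 85 0.35 0.014 0 0; 85 0 0 0.275 0; 85 0 0 0.275 0; 85 0 0 0.275 0; 85 0 0 0 0")

```text
time: 11.4
tool_pos: [0.5825, 0.1351, 0.0748]
tool_rot: [-0.001, 0.629, 0.777, -0.001]
contact_force: [-0.1, -0.3, -0.3]
gripper_width: 0.995
```

```bash
python3 q.py
python3 - <<'E'
from h import *
a=manip.grab_frame("side")[210:300,270:390,::-1]
cv2.imwrite("pics/s5.png",cv2.resize(a,(720,540),interpolation=2))
E
```

```text
r 0.1474 ang -0.08 yawrel -0.03 z 0.0748 w 85.0 t 11.40
f tool -0.32494259594598157 -0.1394040898954313 0.3048794308079605 [ 0.01 -0.    0.01]
```

View pics/s5.png

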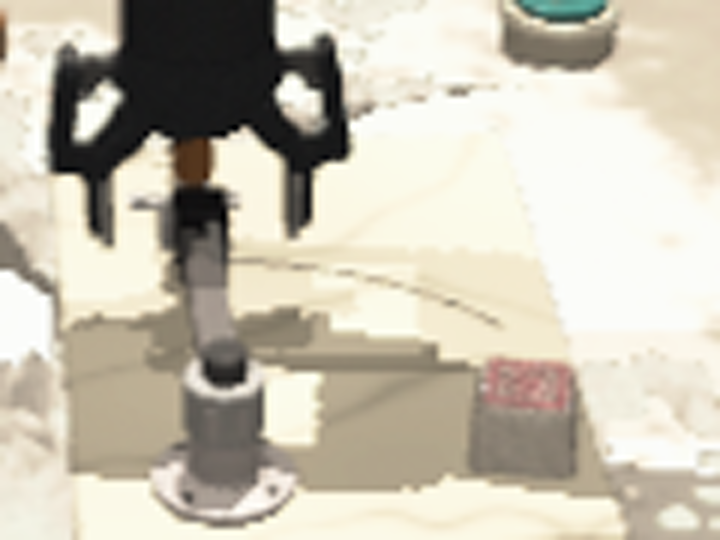

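The fingers at x≈102 and 298 straddle the block (165–228), centred. I'll close with a small lateral offset, since the button side touches first, and remove it as the button goes in.

Request:
drive_tool(commands="60 0 0.117 0 0; 42 0 0 0 0; 37 0 0 0 0; 35 0 0 0 0; 34 0 0 0 0; 32 0 -0.04 0 0; 30 0 -0.04 0 0; 27 0 -0.037 0 0")

```text
time: 12.45
tool_pos: [0.5843, 0.1357, 0.0771]
tool_rot: [0.001, 0.629, 0.778, 0.001]
contact_force: [1.8, -0.0, 2.3]
gripper_width: 0.322
```

```bash
python3 q.py
```

```text
r 0.1472 ang 0.64 yawrel -0.00 z 0.0771 w 27.5 t 12.45
f tool -0.40580105763747454 1.7647433625585698 -2.2972527291130023 [ 0.07 -0.26  0.05]
```

Request:
drive_tool(commands="22 0 0 0 0; 18 0 0 0 0; 18 0 0 0 0; 18 0 0 0 0; 18 0 0 0 0; 18 0 0 0 0; 18 0 0 0 0; 18 0 0 0 0")

```text
time: 13.45
tool_pos: [0.5842, 0.1357, 0.0771]
tool_rot: [0.001, 0.629, 0.778, 0.001]
contact_force: [1.1, 0.3, 5.3]
gripper_width: 0.325
```

```bash
python3 q.py; python3 -c "
import numpy as np;p=np.load('p.npy');print(p[3],p[3]-.043)"
```

```text
r 0.1472 ang 0.62 yawrel -0.02 z 0.0771 w 27.7 t 13.45
f tool 0.06014765703536443 1.1179072113488664 -5.280462858798155 [ 0.1  -0.35  0.09]
0.24862383121479376 0.20562383121479377
```

The button is fully in (27.7 mm reads about 29 mm real, with the same offset as on the knob). Now I'll draw the arm out.

Request:
drive_tool(commands="18 -0.03 -0.012 0 0; 18 -0.12 -0.012 0 0; 18 -0.13 -0.013 0 0; 18 -0.13 0 0 0; 18 -0.13 0 0 0; 18 -0.13 0 0 0; 18 -0.13 0 0 0; 18 -0.12 0 0 0")

```text
time: 14.45
tool_pos: [0.589, 0.1086, 0.0771]
tool_rot: [0.0, 0.629, 0.777, 0.001]
contact_force: [2.2, 4.1, 5.2]
gripper_width: 0.326
```

```bash
python3 q.py
```

```text
r 0.1747 ang 0.20 yawrel -0.07 z 0.0771 w 27.8 t 14.45
f tool 3.5812907369768268 3.037948511434809 -5.188117412141875 [ 0.54 -0.58 -0.31]
```

Request:
drive_tool(commands="18 -0.13 0 0 0; 18 -0.15 0 0 0; 18 -0.15 0 0 0; 18 -0.15 0 0 0; 18 -0.15 0 0 0; 18 -0.14 0 0 0; 18 -0.1 0 0 0; 18 -0.06 0 0 0")

```text
time: 15.45
tool_pos: [0.5953, 0.0785, 0.077]
tool_rot: [0.0, 0.629, 0.777, 0.001]
contact_force: [1.4, 5.1, 5.1]
gripper_width: 0.323
```

```bash
python3 q.py
python3 - <<'E'
from h import *
a=manip.grab_frame("side")[210:275,260:350,::-1];b=manip.grab_frame("top")[190:250,300:380,::-1]
cv2.imwrite("pics/s6.png",cv2.resize(a,(810,585),interpolation=2)[:,:800]);cv2.imwrite("pics/t6.png",cv2.resize(b,(800,600),interpolation=2))
p=np.load("p.npy")
for n,o in(("side",p[8:11]),):
  for q in (pol(p,.2486,0,.134),pol(p,.2486,0,.053),pol(p,.2486,0,.048)): print(q,(proj(n,np.array(q)+o)[0]-[260,210])*9)
E
```

```text
r 0.2055 ang 0.13 yawrel -0.08 z 0.0770 w 27.6 t 15.45
f tool 4.709664408956508 2.463379424117809 -5.131536868313623 [ 0.58 -0.57 -0.27]
[np.float64(0.603907758259386), np.float64(0.03619175104640651), 0.134] [360.07326231  80.04681077]
[np.float64(0.603907758259386), np.float64(0.03619175104640651), 0.053] [361.09864054 282.65748799]
[np.float64(0.603907758259386), np.float64(0.03619175104640651), 0.048] [361.16024767 294.8404339 ]
```

View pics/s6.png

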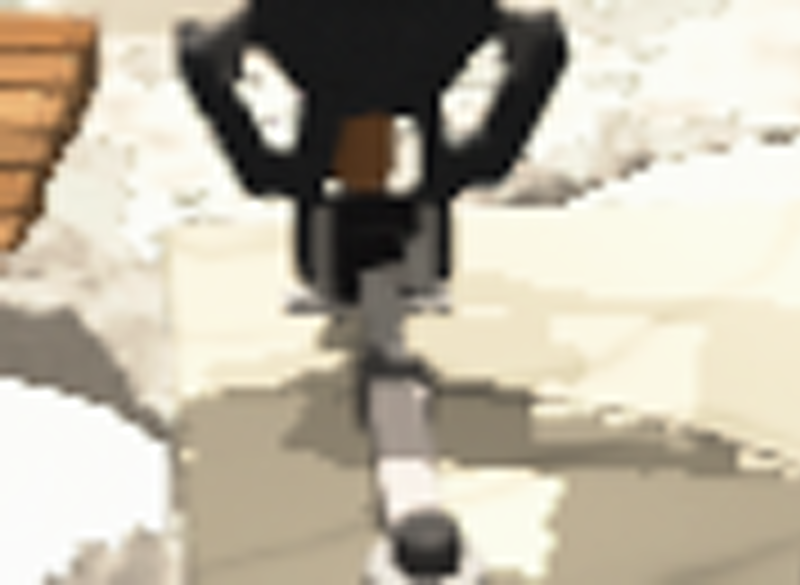

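View pics/t6.png

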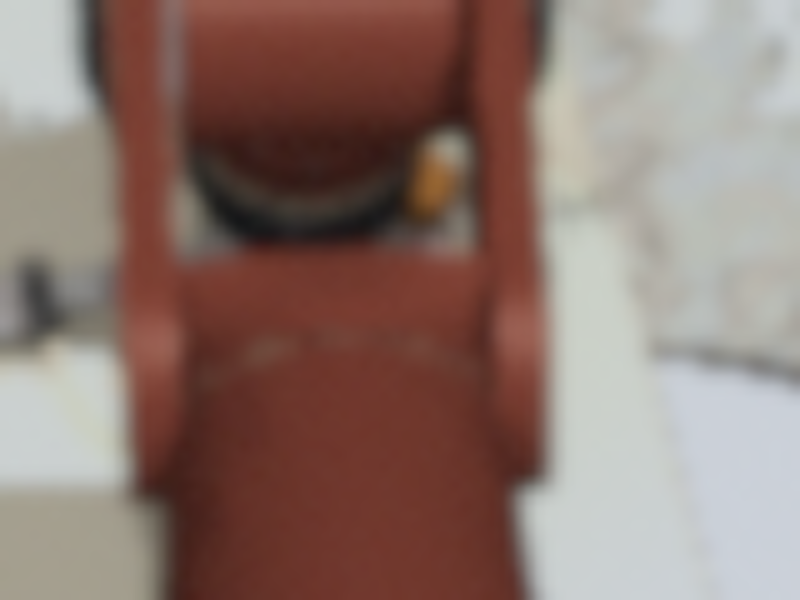

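Side view: the knob spans x≈332–392 (centre about 362, predicted 360). The cursor ends at 290 and 450 (middle about 368) suggest about 1 mm more to the −y side. In the top view the knob shows partly at (410–460, 150–220). I'll check its right edge for reach against prediction.

Run:
```python
from h import *
p=np.load("p.npy");t=manip.grab_frame("top").astype(int);s=manip.grab_frame("side").astype(int)
print("top R-B rows"); print((t[:,:,0]-t[:,:,2])[204:214,338:350])
c=np.array(pol(p,.2486,0,.134));a=np.linspace(0,2*np.pi,60)
for n,o in(("top",p[5:8]),("side",p[8:11])):
    for z in (.134,.12):
        q=np.c_[c[0]+.011*np.cos(a),c[1]+.011*np.sin(a),0*a+z]+o; u=proj(n,q); print(n,z,u.min(0).round(2),u.max(0).round(2))
d=(s[:,:,0]-s[:,:,2]);print("side");print(d[222:232,294:307])
e=manip.camera_params
cur=[pol(p,p[3],0,.048)]
import cv2
g0=cv2.imread("pics/side0.png").astype(int).sum(2)[242:246,288:313]//3;print(g0);print((s.sum(2)//3)[242:246,288:313])
```

```text
top R-B rows
[[33 32 30 33 38 35 24 18 18 33 57 68]
 [28 27 27 38 55 55 40 28 23 31 55 69]
 [26 24 24 44 71 78 63 44 30 30 54 68]
 [20 16 24 54 82 93 82 58 36 32 55 68]
 [15 12 26 60 87 96 86 60 36 34 54 69]
 [ 8  9 31 63 86 91 75 48 30 31 55 69]
 [ 3 11 31 56 74 74 54 33 23 28 54 69]
 [ 2 10 25 43 54 49 34 22 19 26 52 70]
 [ 4 10 17 25 28 24 19 17 18 25 53 68]
 [16 15 19 20 22 20 20 20 21 28 52 68]]
top 0.134 [339.   203.83] [345.94 210.56]
top 0.12 [338.84 204.97] [345.74 211.65]
side 0.134 [296.44 217.19] [303.58 220.62]
side 0.12 [296.47 221.15] [303.58 224.61]
side
[[ 0 -1  0 -2  0 -1 16 23 17  5 -1  0 -1]
 [ 0 -1 -1  7 26 42 49 51 50 40 18 14  2]
 [ 0 -1 -1  8 39 50 53 54 55 44 26 17  7]
 [-1  0 -1 16 42 52 55 55 54 42 33 28 21]
 [-1  0  1 24 45 53 54 54 54 42 36 19 21]
 [ 0  0  1 36 49 52 53 54 53 42 34 19 21]
 [-1 -1  7 39 50 52 54 55 53 43 34 20 21]
 [-1  0  4 25 50 52 54 54 53 35 28 19 21]
 [-1  0 24 23 35 48 54 47 37 35 24 25 10]
 [-1  0 12 11 12 17 20 19 14 16 17 11  1]]
[[240 240 240 231 226 228 217 211 212 211 196 180 166 195 199 184 199 181
  163 162 166 194 233 240 240]
 [240 240 240 228 172 139 172 214 224 224 227 228 227 229 229 231 232 228
  223 218 204 202 232 239 239]
 [240 240 240 197 128 113 125 142 143 141 143 145 140 141 145 147 153 154
  149 182 169 150 224 239 239]
 [240 240 240 235 231 231 231 231 185 140 169 181 147 146 146 151 191 224
  231 234 233 231 237 239 239]]
[[242 241 241 234 229 221 162 103  73  37  14  24  91 108 107 107  71  56
   87  94 123 169 213 222 223]
 [242 241 241 230 175 141 149 138  97  63  42  43  96 109 107 108 109 121
  157 153 164 195 217 222 222]
 [241 241 241 201 130 115 121 122 107  98  94  96 102 106 107 107 107 108
  121 169 150 131 202 234 239]
 [241 241 241 237 234 233 233 233 167  87  97 103  97 103 108 108 119 188
  211 215 213 210 218 225 227]]
```

```bash
python3 - <<'E'
from h import *
p=np.load("p.npy");t=cv2.imread("pics/top0.png").astype(int);print((t[:,:,2]-t[:,:,0])[244:260,312:328])
a=np.linspace(0,2*np.pi,60)
c=np.array(pol(p,.19,p[4],.134));q=np.c_[c[0]+.011*np.cos(a),c[1]+.011*np.sin(a),0*a+.134]+p[5:8];u=proj("top",q);print(u.min(0),u.max(0))
E
python3 q.py
```

```text
[[ -2  -3  -4  -4  -3  -1   1   4   8  10  10   9   9   7   3   2]
 [ -2  -4  -5  -4  -3  -3  -1   2   6  10  13  14  11   8   4   2]
 [ -1  -4  -4  -5  -4  -3  -2   0   2   7  11  13  12   9   6   3]
 [ -1  -3  -4  -4  -4  -3  -1   2   5   7   9  12  14  12   8   3]
 [  2   0  -2  -3  -3   0   4  14  20  19  16  14  14  14  10   4]
 [  2   2   1   0   1   7  22  43  56  50  36  21  14  14  11   6]
 [  2   2   1   2   5  23  53  80  91  84  60  30  15  14  11   6]
 [  0   0   1   4  12  41  79 100 104 100  74  35  16  13  11   5]
 [  4   2   2   5  14  47  86 102 105 101  74  33  16  14  11   5]
 [ 11   9   7   6  14  41  78  95  99  94  65  28  14  12  10   4]
 [ 17  16  13  12  13  30  58  76  81  71  45  21  13  11   7   2]
 [ 19  19  19  16  14  19  31  46  44  29  17  14  12   9   4   0]
 [ 17  18  19  18  16  15  18  21  16   8   7  11  11   6   2  -1]
 [  8  11  13  15  15  15  15  15  14  10  10  11   9   3  -1  -2]
 [  0   2   4   7   9  11  13  15  17  18  16  12   5   0  -2  -3]
 [ -3  -3  -2   0   2   4   9  13  18  19  17   9   2  -1  -3  -3]]
[316.65640724 247.88584513] [323.72401821 254.84882401]
r 0.2055 ang 0.13 yawrel -0.08 z 0.0770 w 27.7 t 15.65
f tool 2.4757442717872875 3.264588469202092 -6.301598615459774 [ 0.5  -0.55 -0.26]
```

The top-view knob edges, with the same edge bias as in the first frame removed, put the tip within about 1 mm of the cursor middle. The cursor pixels in the side view are unchanged. Handing in while holding.

```bash
python3 -c "
from plant import manip
print(manip.job_done())"
```

```text
the job is handed in; nothing more can be done
None
```

I carried out all the steps in order and handed the job in at about 15.7 s, still holding the arm out with the button squeezed. No verdict came back.

- **Tracing:** I gripped the knob and followed the arc from −0.69 rad to the ruled line at about 33 mm/s, with the arm locked short. Sideways and radial forces on the tool stayed near 5 N at the readings. Just after I let go, the tool was about 0.3° short of the line by my fit. Squeezing the block then put the boom about 0.4° past it until I centred it while drawing out.
- **Button:** I pinched the block across the button. The opening read 27.6 mm, which is about 29 mm once the roughly 1.5 mm offset seen on the knob is added, so the button was fully in.
- **Drawing out:** I drew the arm out about 58 mm. The pull read about 3.6 N part way and 2.5 to 4.7 N at the end, close to the arm's spring.
- **Last checks:**
    - The tool stood at 205.5 mm from the pivot against a target of 205.6 mm, and 0.13° off the line.
    - The edges of the knob in both camera views put the tip within about 1 mm of the cursor's middle.
    - The cursor's position in the side view had not changed.

**Uncertainty:** the views disagreed by under 1 mm sideways. The fitted cursor distance is good to about 1.3 mm. The tip itself was hidden by the gripper, so its position comes from the knob and the tool pose. I did not check the other objects one by one at the end.

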